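Lift the sagging bolt over the bent keeper and hold the reject bay's gate ajar

TASK

The barrel bolt on the clear gate of the red reject bay sags in its worn guides, and a groove near its nose hangs on the bent-up lip of the keeper: take it by its black knob, lift it over the lip while you draw it all the way back towards the hinges, without forcing it. Then ease the self-closing gate open to about 30 degrees, so that a colleague can pass a small bowl through, and finish while still holding the gate ajar there with the bolt drawn; do not fling the gate or let it slam. Leave the bowls, the tape roll and the blue marker where they are.

Things in the scene. Friction and masses are not known exactly. Their poses are not given: they have to be found in the camera images.
- reject_bay: The bench-top reject bay, fixed: red floor plate, aluminium posts 185 mm tall, clear side and back panels, open top, about 148 mm deep and 310 mm wide. Origin on the bench within 7 mm of the middle of its floor; its +x axis points into the bay away from the gate, +y along the gate towards the hinges (left as seen from the front), z up. The gate's mid plane is 50 mm in front of the origin (local x = -50 mm).
- gate: The gate: aluminium frame 20 mm thick with a clear pane, 233 mm wide, from 16 to 164 mm above the bench, hinged on its left edge. Origin on the hinge line at bench height; when shut its axes are those of the bay and the leaf runs from the origin along its -y. It carries the bolt. Two steel strap guides on its front reach 176 mm above the bench, one 113 and one 219 mm from the hinge line; the shut bolt's knob stands between them and above them.
- gate_hinge (a point): Point on the gate's vertical hinge line, 203 mm above the bench (the knob's height while the bolt sags).
- gate_angle (a joint): Gate angle in rad: 0 shut, grows as the free edge swings out of the bay (local -x, towards the robot), stop at 1.2. A spring shuts it: 0.35 N m when shut, 0.6 N m at 30 degrees (about 4 N at the drawn knob).
- bolt: The steel barrel bolt, 20 mm thick, lying level on the front of the gate parallel to the leaf, about 0.2 kg with its black knob. Axis 26 mm in front of the leaf's mid plane and, sagged, 148 mm above the bench; axes as the gate's. Origin on its axis, 30 mm from the knob towards the hinges. The nose points away from the hinges into the keeper; the groove, 8 mm wide and 6.5 mm deep, is 52 mm from the knob towards the nose.
- bolt_knob (a point): Centre of the black knob: an upright cylinder 22 mm in diameter and 30 mm tall, on a 10 mm stem that rises from the bolt; 55 mm above the bolt's axis and free on all sides. With the bolt shut and sagged it is 203 mm above the bench, 26 mm in front of the leaf's mid plane and 195 mm from the hinge line along the leaf. It can be pinched from above.
- bolt_rise (a joint): How far the bolt is raised in its worn guides, in m: 0 sagged, at most 0.013. It falls back by its weight. To clear the keeper's lip it must be above about 0.007 while the bolt is drawn.
- bolt_draw (a joint): How far the bolt is drawn along the leaf towards the hinges, in m: 0 shut, at most 0.044 (end stop); friction about 1.2 N, it stays where it is left. From about 0.031 the nose is clear of the lip and the gate is free.
- keeper_lip (a point): The keeper is a steel hoop round the bolt's nose on the bay's right-hand post (part of body reject_bay), with a lip bent up at its edge towards the gate. This point: middle of the lip's top edge, 144 mm above the bench, 4 mm thick along the bolt; the underside of the sagged nose hangs 6 mm below this edge behind it.
- reject_bowl: Small yellow bowl standing in the bay, 95 mm wide, 36 mm tall; origin under its middle. Leave alone.
- tape: Roll of brown tape on the bench in front of the bay's hinge side, about 100 mm wide, 48 mm tall; origin under its middle. Leave alone.
- blue_bowl: Blue bowl beside the bay's hinge side, 127 mm wide, 62 mm tall; origin under its middle. Leave alone.
- marker: Blue and white marker pen lying right of the gate's swing, 133 mm long along its y, 17 mm thick; origin under its middle. Leave alone.

How it is judged:
By the outcome, as a careful person would: the job done as asked, in the order asked, and still so for the second after the job is handed in, while the arm keeps its last pose, push and grip.
It also fails if it takes over 38 s, if anything falls off the work surface, if the arm or the gripper's body presses on something with over 40 N, if the wrist force passes 120 N, or if a joint passes its speed limit or range.

ROBOT

A 6-joint arm with a two-finger parallel gripper is mounted at the origin on the work surface; the furniture and walls round the work are solid. World frame = base frame: x ahead of the robot, y to its left, z up, the work surface at z = 0. Lengths are in m, angles in degrees, forces in N, time in s.
With the tool pointing down it reaches from about 0.425 to 0.925 m from the base axis. Payload 12.5 kg.
Tool frame: the origin (TCP) lies on the front face of the gripper's body, between the roots of the fingers; the fingertips stand 73 mm ahead of it and the grasp point (between the pads) lies 54 mm ahead of it; z points along the fingers, x is the direction in which the jaws open and shut, and the axes are right-handed (so a half turn about z gives the same grasp; the last joint's range is limited). The gripper opens to 85 mm and grips with 20 to 120 N. Pads are 22 mm wide; open, the fingers measure 114 mm over their backs; the gripper's body (76 mm by 85 mm) begins 54 mm behind the grasp point. The pads swing forward as they close: fully open they stand 13 mm farther back than shut.
Start: joints at [66.543, 28.126, 89.318, -0, 62.55, -6.05], TCP at [0.187, 0.596, 0.304] pointing down, gripper open.
Joint ranges: [-177.58, 177.58], [-47.91, 125.51], [2.72, 160], [-65.01, 245.01], [3.68, 167.84], [-153.87, 153.87]. Speed limits (degrees/s): [127.2, 127.2, 159.86, 180, 180, 180].

INTERFACE

Orientations are given as a 3x3 rotation matrix whose columns are the frame's x, y, z axes.
In Python, from rig import read_state, camera, job_done gives the robot as it stands. The module is installed in compiled form; this text tells all that it offers.
- The arm moves only by the tool step_arm, never from a script. Its argument "rows" is text: rows parted by semicolons, each of 6 numbers parted by spaces: the shift along the tool's x, y, z in mm, then the turn, a rotation vector about the tool's x, y, z in degrees. In form: tx ty tz ax ay az; .... A call has 1 to 8 rows; each row shifts and turns the commanded pose from where the row before left it, along the tool's axes as they then stand; what a row does not reach is not made up. A row lasts 1/10 s, in which the tool goes at most 50 mm and 8.59 degrees, less where a joint would pass 70% of its speed; a pose out of reach is approached as far as the arm can. A call is refused whole if a number of a shift passes 50 or a number of a turn 8.59, either way. A call with a gripper value outside its range is refused whole. "hand" is the closure in counts, from 0 (fully open) to 255 (shut), set as the call begins (left out, the last holds). The fingers move at their own pace and stop on an object; "squeeze" is the grip in N (left out, the last holds). Time passes only in rows, so rows that do not move let the fingers close. It gives the time, the measured TCP pose, the force and the opening at its end, in the units of the state.
- read_state(): the state, without advancing time (a new reading comes with each control period).
- camera(name): name is "scene" or "top"; returns a dict with "image" (480x640x3 uint8, red, green, blue), "camera_matrix" (3x3 intrinsics, pixels), "rvec" (rotation vector, rad) and "tvec" (3), from world to camera coordinates, as OpenCV has them. Camera axes: x right, y down, z forward; pixel columns grow to the right and rows downward; lengths in m; the calibration is good to about 2 mm. A picture is of the moment at which its call begins. There is no depth.
- job_done(): hands the job in, once; it reports no verdict.
The state is a dict: "time": time; "q": joint angles; "qvel": joint speeds; "joint_torque": joint torques, N m; "tool_pos": TCP position; "eef_rot": TCP orientation; "contact_force": force on the tool from outside, world axes, zero at the start; "torque": the same for the moment, N m; "opening": finger opening in m.
Only numpy, scipy, OpenCV 4.12 (cv2) and the standard library are available. Lean on these libraries where they do the work, as an engineer would, in place of code of your own. Each camera call takes 0.05 s, during which the arm holds its last target. There are 200 camera calls.

## Working session

There is one attempt and no reset: what is moved stays moved. The work goes in short steps, Python scripts to look and compute and a tool call to move; the robot and the scene stay as the last step left them, time stands still between calls to the robot, and variables do not carry over. Pictures are saved under pics/ and viewed, about 8 in all and at most 12, crops included, and the job is handed in when it is done.

Besides the shell and the picture viewer there is one more tool, called as name(argument=value, ...) on one line, values as JSON. step_arm: Moves the arm, as the interface text tells. Its arguments: {"type":"object","properties":{"rows":{"type":"string"},"hand":{"type":"number"},"squeeze":{"type":"number"}},"required":["rows"]}

```bash
mkdir -p pics
python3 - <<'E'
from rig import *
import cv2,pickle
s=read_state(); print(s)
d={}
for n in("scene","top"):
    c=camera(n); d[n]=c; cv2.imwrite(f"pics/{n}0.png",c["image"][:,:,::-1]); print(n,c["camera_matrix"],c["rvec"],c["tvec"])
pickle.dump(d,open("c0.pkl","wb"))
E
```

```text
{'time': 0.0, 'q': array([ 6.65428394e+01,  2.81651628e+01,  8.93478459e+01,  5.92300404e-04,
        6.25493934e+01, -6.05299773e+00]), 'qvel': array([-4.61916190e-02,  8.47508552e-02, -6.81862900e-02, -9.17332732e-03,
       -5.00001567e-05,  5.77841161e-02]), 'joint_torque': array([ 1.60014919e-03, -6.18475056e+01, -2.61593056e+01, -6.50944480e-05,
        4.10941793e-03, -4.13382463e-05]), 'tool_pos': array([0.18689622, 0.59626802, 0.30333038]), 'eef_rot': array([[ 2.99114436e-01,  9.54217145e-01, -4.41955134e-04],
       [ 9.54216633e-01, -2.99114737e-01, -9.95463306e-04],
       [-1.08208345e-03, -1.23963495e-04, -9.99999407e-01]]), 'contact_force': array([0.4286338 , 0.31027269, 0.31568126]), 'torque': array([ 0.03652787, -0.0265123 ,  0.00353972]), 'opening': 0.08545258321103918}
scene [[571.88733245   0.         321.44220952]
 [  0.         571.88733245 243.74213301]
 [  0.           0.           1.        ]] [ 2.0714595  -0.53829786  0.3248596 ] [-0.34825332  0.33571084  0.76845254]
top [[615.83454912   0.         316.68182593]
 [  0.         615.83454912 237.48314555]
 [  0.           0.           1.        ]] [ 2.13713664 -2.19787065  0.07678654] [0.25022158 0.53570903 1.4128155 ]
```

View pics/scene0.png

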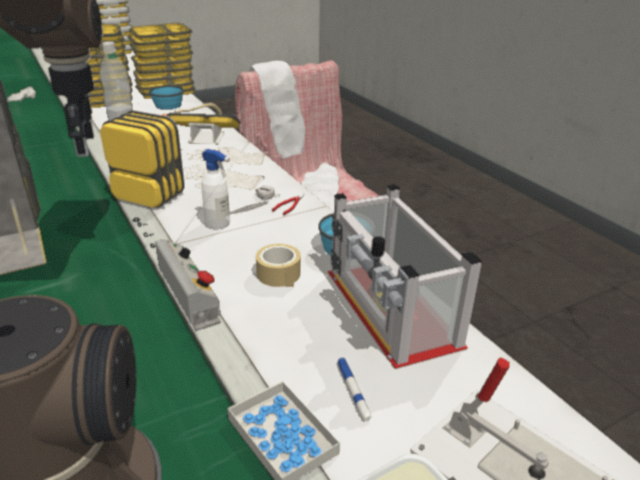

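View pics/top0.png

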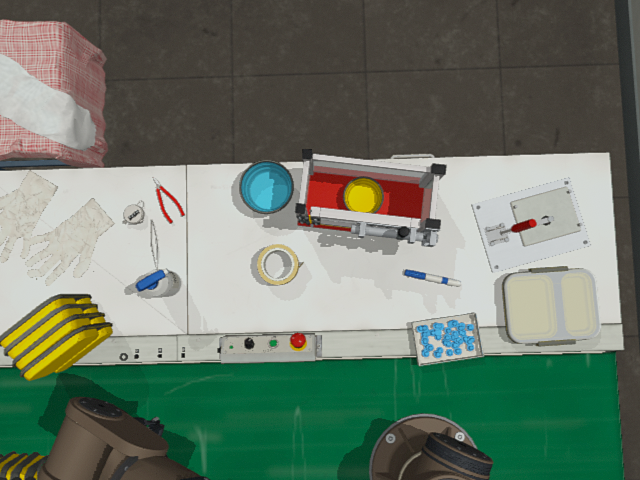

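The scene view shows the black knob near (378,246) and the bay's posts. The top view shows the bay spanning about (300–440, 150–245), with the knob near (404,230). I'll crop both.

```bash
cat > h.py <<'E'
import numpy as np,cv2,pickle
def load(f="c0.pkl"): return pickle.load(open(f,"rb"))
def ray(c,u,v):
    R=cv2.Rodrigues(c["rvec"])[0]; o=-R.T@np.ravel(c["tvec"])
    d=R.T@np.linalg.inv(c["camera_matrix"])@[u,v,1]; return o,d/np.linalg.norm(d)
def plane(c,u,v,z):
    o,d=ray(c,u,v); return o+d*(z-o[2])/d[2]
def tri(c1,p1,c2,p2):
    o1,d1=ray(c1,*p1);o2,d2=ray(c2,*p2)
    s=np.linalg.lstsq(np.c_[d1,-d2],o2-o1,rcond=None)[0]
    a=o1+s[0]*d1;b=o2+s[1]*d2; return (a+b)/2,np.linalg.norm(a-b)
def proj(c,p): return cv2.projectPoints(np.array(p,float).reshape(-1,3),c["rvec"],c["tvec"],c["camera_matrix"],None)[0].reshape(-1,2)
E
python3 - <<'E'
from h import *
d=load()
a=d["scene"]["image"][180:370,320:490,::-1]; b=d["top"]["image"][140:260,290:450,::-1]
cv2.imwrite("pics/c1.png",np.hstack([cv2.resize(a,None,fx=3,fy=3,interpolation=2)[:570]]))
cv2.imwrite("pics/c2.png",cv2.resize(b,None,fx=5,fy=5,interpolation=2))
E
```

```text
(no output)
```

View pics/c1.png

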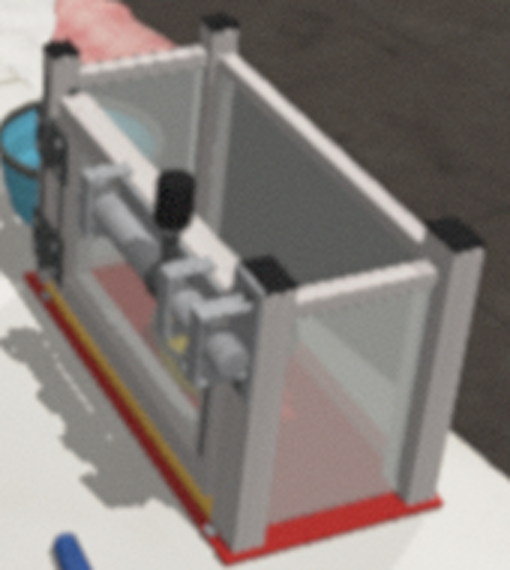

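View pics/c2.png

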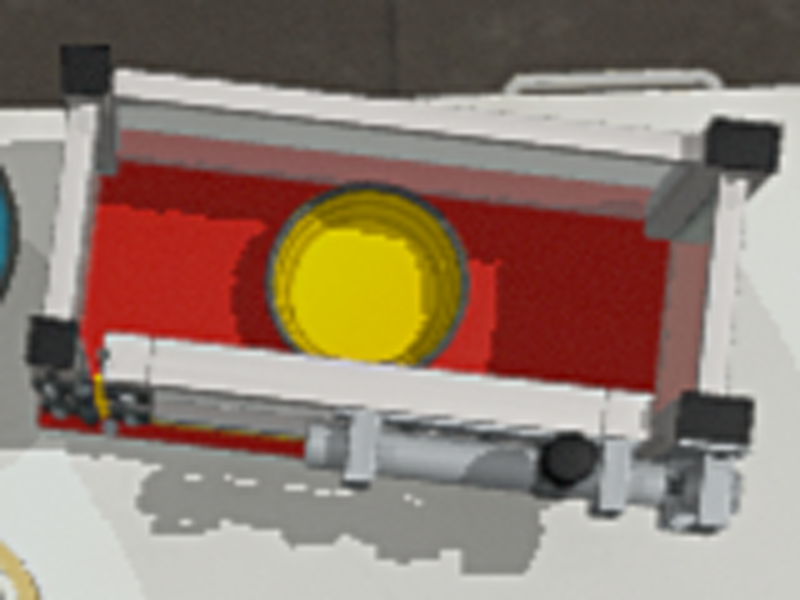

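The crops show the knob's top face at (571,452) in the top crop and the knob's middle at (175,200) in the scene crop. The front post caps are at (52,342) and (715,418), and the gate's top rail lies between them.

Run:
```python
from h import *
d=load();T=d["top"];S=d["scene"]
t=lambda x,y:(290+x/5-.4,140+y/5-.4); s=lambda x,y:(320+x/3-.33,180+y/3-.33)
print("knob tri",tri(T,t(569,458),S,s(175.5,200)))
print("knob top plane .218",plane(T,*t(571,452),.218))
caps={"FL":((52,342),(61,48)),"BL":((86,69),(220,22)),"FR":((715,418),(270,272)),"BR":((743,143),(455,234))}
P={}
for k,(a,b) in caps.items():
    P[k]=plane(T,*t(*a),.187); print(k,P[k],tri(T,t(*a),S,s(*b)))
for a,b in(("FR","FL"),("BR","BL"),("FL","BL"),("FR","BR")):
    v=P[b]-P[a]; print(a,b,np.linalg.norm(v),np.degrees(np.arctan2(v[1],v[0])))
# gate rail rear/front edges z=.164
for p in((105,335),(650,395),(105,378),(600,432)): print(plane(T,*t(*p),.164))
```

```text
knob tri (array([0.53440445, 0.05482297, 0.20468216]), np.float64(5.098497535384165e-05))
knob top plane .218 [0.53552647 0.05559849 0.218     ]
FL [0.5908475  0.26554263 0.187     ] (array([0.59047208, 0.26549025, 0.1891854 ]), np.float64(0.00016678892833799582))
BL [0.70597752 0.24839374 0.187     ] (array([0.70534485, 0.24837744, 0.1893924 ]), np.float64(0.00019817379311213597))
FR [ 0.55094625 -0.00832076  0.187     ] (array([ 0.55130673, -0.00828976,  0.18984321]), np.float64(0.0015891921217326928))
BR [ 0.66596757 -0.02500827  0.187     ] (array([ 0.66585346, -0.02488639,  0.18806943]), np.float64(0.00023885677458862793))
FR FL 0.27675487773637364 81.71046839660819
BR BL 0.27631405588896246 81.67437047893904
FL BL 0.11640020049936614 -8.472049248303271
FR BR 0.11622554558838656 -8.254983956170287
[0.59634917 0.24395473 0.164     ]
[0.56396152 0.01460802 0.164     ]
[0.57798333 0.24443815 0.164     ]
[0.54888414 0.03628176 0.164     ]
```

Everything agrees. The knob is at (0.535, 0.055, 0.204), the bay yaw is -8.3°, and the hinge is near (0.589, 0.244). Next I'll work out the approach, with the jaws across the gate.

```bash
cat > plan.py <<'E'
import numpy as np
from scipy.spatial.transform import Rotation as Ro
from rig import read_state
def Rt(a):
    a=np.radians(a);c,s=np.cos(a),np.sin(a); return np.array([[c,s,0],[s,-c,0],[0,0,-1.]])
EY=np.array([np.cos(np.radians(81.7)),np.sin(np.radians(81.7)),0]);EX=np.array([EY[1],-EY[0],0])
def rows(path,p=None,R=None):
    """path: list of (pos, x-axis angle); prints rows per waypoint"""
    s=read_state(); p=s["tool_pos"] if p is None else p; R=s["eef_rot"] if R is None else R
    print("at",p.round(4),"xang",np.degrees(np.arctan2(R[1,0],R[0,0])).round(2),"F",s["contact_force"].round(1))
    out=[]
    for q,a in path:
        t=R.T@(np.array(q)-p)*1000; R2=Rt(a); w=Ro.from_matrix(R.T@R2).as_rotvec(degrees=True)
        out.append(" ".join(f"{v:.1f}" for v in [*t,*w])); p,R=np.array(q),R2
    for i in range(0,len(out),8): print("; ".join(out[i:i+8]))
def line(p0,a0,p1,a1,n): return [(np.array(p0)+(np.array(p1)-p0)*k/n,a0+(a1-a0)*k/n) for k in range(1,n+1)]
E
python3 - <<'E'
from plan import *
s=read_state()
rows(line(s["tool_pos"],72.6,[.535,.055,.305],-8.3,16))
E
```

```text
at [0.1869 0.5963 0.3034] xang 72.59 F [ 0.5 -0.   0.1]
-25.8 30.9 -0.1 -0.0 0.1 5.0; -23.0 33.0 -0.1 0.0 0.0 5.1; -20.0 34.9 -0.1 0.0 0.0 5.1; -16.8 36.5 -0.1 0.0 0.0 5.1; -13.5 37.9 -0.1 0.0 0.0 5.1; -10.1 38.9 -0.1 0.0 0.0 5.1; -6.6 39.7 -0.1 0.0 0.0 5.1; -3.1 40.1 -0.1 0.0 0.0 5.1
0.4 40.2 -0.1 0.0 0.0 5.1; 4.0 40.0 -0.1 0.0 0.0 5.1; 7.5 39.5 -0.1 0.0 0.0 5.1; 10.9 38.7 -0.1 0.0 0.0 5.1; 14.3 37.6 -0.1 0.0 0.0 5.1; 17.6 36.2 -0.1 0.0 0.0 5.1; 20.7 34.5 -0.1 0.0 0.0 5.1; 23.6 32.5 -0.1 0.0 0.0 5.1
```

step_arm(rows="-26 31 0 0 0 5; -23 33 0 0 0 5; -20 35 0 0 0 5; -17 36.5 0 0 0 5; -13.5 38 0 0 0 5; -10 39 0 0 0 5; -6.5 39.5 0 0 0 5; -3 40 0 0 0 5", hand=0, squeeze=40)

```text
time: 0.9
tool_pos: [0.3626, 0.3247, 0.3038]
eef_rot: [[0.844, 0.536, -0.0], [0.536, -0.844, -0.0], [-0.0, -0.0, -1.0]]
contact_force: [-0.6, 0.8, 0.2]
opening: 0.0853
```

step_arm(rows="0.5 40 0 0 0 5; 4 40 0 0 0 5; 7.5 39.5 0 0 0 5; 11 38.5 0 0 0 5; 14.5 37.5 0 0 0 5; 17.5 36 0 0 0 5; 20.5 34.5 0 0 0 5; 0 0 0 0 0 0")

```text
time: 1.7
tool_pos: [0.5188, 0.0886, 0.3035]
eef_rot: [[0.999, -0.048, 0.0], [-0.048, -0.999, -0.0], [0.0, 0.0, -1.0]]
contact_force: [-0.9, 0.0, 0.5]
opening: 0.0855
```

Run:
```python
from plan import *
rows([((.535,.055,.305),-8.3)])
```

```text
at [0.5188 0.0886 0.3035] xang -2.78 F [-0.9  0.   0.5]
17.8 32.8 -1.5 0.0 -0.0 5.5
```

step_arm(rows="9 16.5 0 0 0 2.7; 9 16.5 0 0 0 2.7; 0 0 0 0 0 0; 0 0 0 0 0 0")

```text
time: 2.1
tool_pos: [0.5323, 0.0581, 0.3036]
eef_rot: [[0.991, -0.135, -0.001], [-0.135, -0.991, 0.0], [-0.001, -0.0, -1.0]]
contact_force: [-0.0, 0.2, 0.6]
opening: 0.0857
```

Run:
```python
from plan import *
from rig import camera
from h import *
rows([((.535,.055,.259),-8.3)])
c=camera("top");S=camera("scene")
a=cv2.resize(c["image"][160:290,330:480,::-1],(400,347),interpolation=2);b=cv2.resize(S["image"][130:290,300:460,::-1],(400,400),interpolation=2)[:347]
cv2.imwrite("pics/p5.png",np.hstack([a,b]))
```

```text
at [0.5323 0.0581 0.3036] xang -7.76 F [-0.   0.2  0.6]
3.2 2.7 44.6 -0.0 0.0 0.5
```

View pics/p5.png

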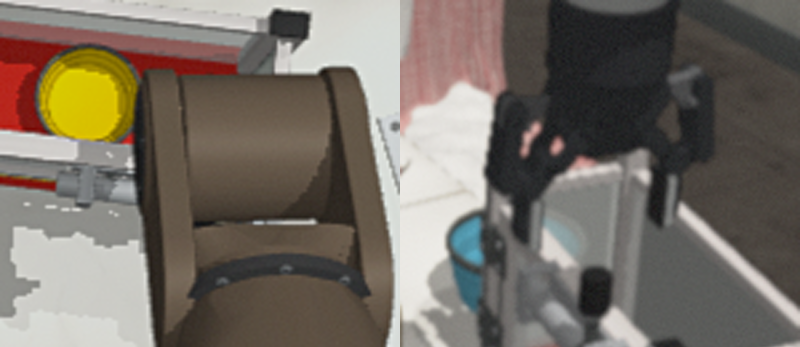

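The fingers straddle the knob, and the gripper hangs above it with the jaws across the gate. Next I descend.

step_arm(rows="1.5 1.3 10 0 0 0.5; 1.7 1.4 12 0 0 0; 0 0 12 0 0 0; 0 0 8 0 0 0; 0 0 2 0 0 0; 0 0 0 0 0 0")

```text
time: 2.8
tool_pos: [0.5354, 0.0547, 0.2594]
eef_rot: [[0.99, -0.144, -0.001], [-0.144, -0.99, 0.0], [-0.001, 0.0, -1.0]]
contact_force: [0.5, 0.6, 0.6]
opening: 0.0854
```

Run:
```python
from plan import *
rows([((.535,.055,.259),-8.3)])
```

```text
at [0.5354 0.0547 0.2594] xang -8.3 F [0.5 0.6 0.6]
-0.4 -0.3 0.4 0.0 0.0 -0.0
```

Close gently.

step_arm(rows="0 0 0 0 0 0; 0 0 0 0 0 0; 0 0 0 0 0 0; 0 0 0 0 0 0; 0 0 0 0 0 0; 0 0 0 0 0 0; 0 0 0 0 0 0; 0 0 0 0 0 0", hand=255, squeeze=40)

```text
time: 3.6
tool_pos: [0.5348, 0.0548, 0.2603]
eef_rot: [[0.989, -0.145, -0.001], [-0.145, -0.989, 0.0], [-0.001, -0.0, -1.0]]
contact_force: [-4.4, 1.5, 6.6]
opening: 0.021
```

step_arm(rows="0 0 -2 0 0 0; 0 0 -2 0 0 0; 0 0 -2 0 0 0; 0 0 -2 0 0 0; 0 0 -2 0 0 0; 0 0 0 0 0 0")

```text
time: 4.2
tool_pos: [0.5349, 0.0547, 0.2698]
eef_rot: [[0.99, -0.144, -0.002], [-0.144, -0.99, 0.0], [-0.002, 0.0, -1.0]]
contact_force: [-5.9, 1.8, -2.1]
opening: 0.0208
```

The wrist carries about the bolt's weight. Now I draw, which is tool -y, a little at first.

step_arm(rows="0 -2 0 0 0 0; 0 -2 0 0 0 0; 0 -2 0 0 0 0; 0 -2 0 0 0 0")

```text
time: 4.6
tool_pos: [0.536, 0.0625, 0.2696]
eef_rot: [[0.99, -0.144, -0.002], [-0.144, -0.99, -0.0], [-0.002, 0.001, -1.0]]
contact_force: [-5.5, -0.5, -1.7]
opening: 0.021
```

Past the lip with low force. Continue.

step_arm(rows="0 -4 0 0 0 0; 0 -4 0 0 0 0; 0 -4 0 0 0 0; 0 -4 0 0 0 0; 0 -4 0 0 0 0; 0 -4 0 0 0 0; 0 -4 0 0 0 0; 0 -3 0 0 0 0")

```text
time: 5.4
tool_pos: [0.5404, 0.0933, 0.2695]
eef_rot: [[0.99, -0.144, -0.002], [-0.144, -0.99, -0.0], [-0.002, 0.001, -1.0]]
contact_force: [-6.2, -0.5, -2.4]
opening: 0.021
```

step_arm(rows="0 -1 0 0 0 0; 0 -1 0 0 0 0; 0 -1 0 0 0 0; 0 0 0 0 0 0")

```text
time: 5.8
tool_pos: [0.5408, 0.0962, 0.2695]
eef_rot: [[0.99, -0.144, -0.002], [-0.144, -0.99, -0.0], [-0.002, 0.001, -1.0]]
contact_force: [-4.9, -0.1, -1.2]
opening: 0.021
```

Run:
```python
from plan import *
from rig import camera
from h import *
s=read_state();d=s["tool_pos"]-[.5348,.0547,0];print("drawn",d@EY,"ex",d@EX,"Fey",s["contact_force"]@EY,"Fex",s["contact_force"]@EX,s["contact_force"][2])
c=camera("top");S=camera("scene")
a=cv2.resize(c["image"][160:290,330:480,::-1],(400,347),interpolation=2);b=cv2.resize(S["image"][200:340,320:480,::-1],(400,350),interpolation=2)[:347]
cv2.imwrite("pics/p6.png",np.hstack([a,b]))
```

```text
drawn 0.0419278573513978 ex -6.190421823002064e-05 Fey -0.8304732961284378 Fex -4.849948747272555 -1.1842633787125887
```

View pics/p6.png

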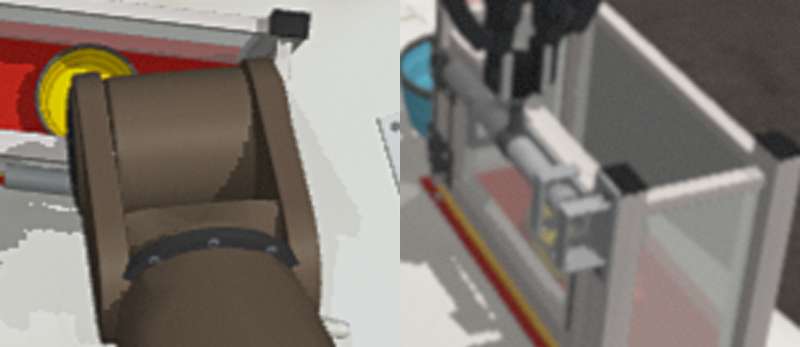

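The keeper hoop is empty and the nose is back at the right-hand guide. Draw the last millimetres, feeling for the stop.

step_arm(rows="0 -1 0 0 0 0; 0 -0.5 0 0 0 0; 0 -0.5 0 0 0 0; 0 0 0 0 0 0")

```text
time: 6.3
tool_pos: [0.5411, 0.0981, 0.2695]
eef_rot: [[0.99, -0.144, -0.002], [-0.144, -0.99, -0.0], [-0.002, 0.001, -1.0]]
contact_force: [-6.2, -0.6, -2.8]
opening: 0.0208
```

step_arm(rows="0 -0.5 0 0 0 0; 0 -0.5 0 0 0 0; 0 0 0 0 0 0")

```text
time: 6.6
tool_pos: [0.5411, 0.0986, 0.2694]
eef_rot: [[0.99, -0.144, -0.003], [-0.144, -0.99, -0.001], [-0.003, 0.002, -1.0]]
contact_force: [-6.3, -4.2, -2.7]
opening: 0.021
```

Run:
```python
from plan import *
s=read_state();d=s["tool_pos"]-[.5348,.0547,0];print("drawn",d@EY,"ex",d@EX,"Fey",s["contact_force"]@EY,"Fex",s["contact_force"]@EX,s["contact_force"][2])
```

```text
drawn 0.04436826781454741 ex -9.17123755087455e-05 Fey -5.076072851432545 Fex -5.655763690375734 -2.6915434827811118
```

The stop is felt at 44 mm with about 5 N. Next comes the opening arc about the hinge, with the tool turning along with the gate.

```bash
cat >> plan.py <<'E'
H=np.array([.5885,.2443,0])
def arc(p0,a0,dth,n,z):
    out=[]
    for k in range(1,n+1):
        t=-np.radians(dth*k/n);c,s=np.cos(t),np.sin(t)
        v=np.array(p0)-H; q=H+[c*v[0]-s*v[1],s*v[0]+c*v[1],0]; q[2]=z; out.append((q,a0-dth*k/n))
    return out
E
python3 - <<'E'
from plan import *
s=read_state()
p=s["tool_pos"]-.0005*EY; rows(arc(p,-8.3,30,24,p[2])[:8])
E
```

```text
at [0.5411 0.0986 0.2694] xang -8.3 F [-6.3 -4.2 -2.7]
-3.3 -0.1 0.0 0.1 0.2 1.3; -3.3 -0.6 0.0 0.0 0.0 1.2; -3.3 -0.6 0.0 0.0 0.0 1.3; -3.3 -0.6 0.0 0.0 0.0 1.3; -3.3 -0.6 0.0 0.0 0.0 1.2; -3.3 -0.6 0.0 0.0 0.0 1.3; -3.3 -0.6 0.0 0.0 0.0 1.3; -3.3 -0.6 0.0 0.0 0.0 1.2
```

step_arm(rows="-1 0.3 0 0 0 0.4; -2 -0.3 0 0 0 0.8; -3.3 -0.6 0 0 0 1.25; -3.3 -0.6 0 0 0 1.25; -3.3 -0.6 0 0 0 1.25; -3.3 -0.6 0 0 0 1.25")

```text
time: 7.2
tool_pos: [0.5267, 0.104, 0.27]
eef_rot: [[0.968, -0.251, 0.001], [-0.251, -0.968, -0.001], [0.001, 0.001, -1.0]]
contact_force: [-0.4, -6.9, -3.2]
opening: 0.021
```

```bash
cat >> plan.py <<'E'
def chk():
    s=read_state();v=s["tool_pos"]-H;v[2]=0;R=s["eef_rot"];x=R[:,0];y=-R[:,1]
    a0=np.degrees(np.arctan2(*(-(.026*EX+.151*EY))[[1,0]]));a=np.degrees(np.arctan2(v[1],v[0]))
    F=s["contact_force"];print("t",s["time"],"gate deg",(a0-a)%360,"r",np.linalg.norm(v),"(.1532) tool turn",-8.3-np.degrees(np.arctan2(x[1],x[0])),"F tool x,draw,z",F@x,F@y,F[2],"z",s["tool_pos"][2],"T",s["torque"].round(2),s["opening"])
E
python3 -c "
from plan import *
chk()"
```

```text
t 7.2 gate deg 5.701332651526201 r 0.1533506921647299 (.1532) tool turn 6.264317310526911 F tool x,draw,z 1.3135453564000912 -6.8003001589721865 -3.227022276500916 z 0.27000676121393 T [-1.2   0.09  0.09] 0.020972648646099507
```

step_arm(rows="-3.3 -0.4 0 0 0 1.25; -3.3 -0.5 0 0 0 1.25; -3.3 -0.6 0 0 0 1.25; -3.3 -0.6 0 0 0 1.25; -3.3 -0.6 0 0 0 1.25; -3.3 -0.6 0 0 0 1.25; -3.3 -0.6 0 0 0 1.25; -3.3 -0.6 0 0 0 1.25")

```text
time: 8.0
tool_pos: [0.5031, 0.1168, 0.27]
eef_rot: [[0.91, -0.416, 0.001], [-0.416, -0.91, -0.001], [0.001, 0.001, -1.0]]
contact_force: [-0.6, -8.1, -2.4]
opening: 0.0208
```

```bash
python3 -c "
from plan import *
chk()"
```

```text
t 8.0 gate deg 15.737075831350836 r 0.15348354156527788 (.1532) tool turn 16.261835726574795 F tool x,draw,z 2.8435902224349014 -7.584578047125883 -2.4118603439085025 z 0.27001319380030936 T [-1.35  0.16  0.08] 0.020754836943177746
```

step_arm(rows="-3.3 -0.2 0 0 0 1.25; -3.3 -0.3 0 0 0 1.25; -3.3 -0.5 0 0 0 1.25; -3.3 -0.6 0 0 0 1.25; -3.3 -0.6 0 0 0 1.25; -3.3 -0.6 0 0 0 1.25; -3.3 -0.6 0 0 0 1.25; -3.3 -0.6 0 0 0 1.25")

```text
time: 8.8
tool_pos: [0.4818, 0.1336, 0.27]
eef_rot: [[0.823, -0.568, 0.0], [-0.568, -0.823, -0.0], [0.0, 0.0, -1.0]]
contact_force: [-0.1, -5.7, -1.4]
opening: 0.0205
```

step_arm(rows="-3.3 -0.6 0 0 0 1.25; -2.5 -0.4 0 0 0 0.9; -1.5 -0.3 0 0 0 0.6; -0.7 0 0 0 0 0; 0 0 0 0 0 0; 0 0 0 0 0 0; 0 0 0 0 0 0")

```text
time: 9.5
tool_pos: [0.4761, 0.1392, 0.2699]
eef_rot: [[0.795, -0.606, 0.0], [-0.606, -0.795, -0.0], [0.0, -0.0, -1.0]]
contact_force: [-0.2, -6.7, -1.9]
opening: 0.021
```

```bash
python3 -c "
from plan import *
chk()
from rig import camera
from h import *
c=camera('top');S=camera('scene')
a=cv2.resize(c['image'][140:290,280:450,::-1],(400,353),interpolation=2);b=cv2.resize(S['image'][170:370,290:490,::-1],(400,400),interpolation=2)[:353]
cv2.imwrite('pics/p7.png',np.hstack([a,b]))
pickle.dump({'top':c,'scene':S},open('c1.pkl','wb'))"
```

```text
t 9.5 gate deg 28.852446491567278 r 0.15384465824384638 (.1532) tool turn 29.001850437276655 F tool x,draw,z 3.919507213311712 -5.416794333506886 -1.8553822998009504 z 0.26993798792731627 T [-1.04 -0.09 -0.05] 0.020971569017372235
```

View pics/p7.png

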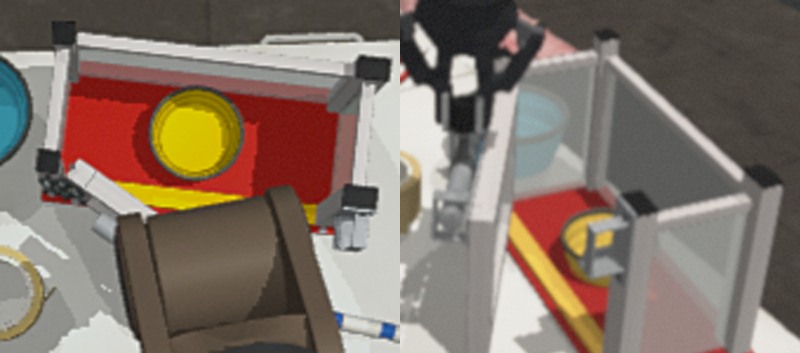

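The gate stands ajar with the keeper empty, and the bowl and marker are undisturbed. The rail's slope in the top crop, from (85,160) to (155,212), gives about 30°, which agrees with the 29° from the arm. One last small nudge, then settle.

step_arm(rows="-1 0.1 0 0 0 0.4; -1 0 0 0 0 0.4; -0.6 0 0 0 0 0.2; 0 0 0 0 0 0; 0 0 0 0 0 0; 0 0 0 0 0 0; 0 0 0 0 0 0")

```text
time: 10.3
tool_pos: [0.4742, 0.1408, 0.27]
eef_rot: [[0.785, -0.619, 0.001], [-0.619, -0.785, 0.0], [0.0, -0.001, -1.0]]
contact_force: [3.2, -2.2, -1.4]
opening: 0.0208
```

```bash
python3 -c "
from plan import *
chk()
from rig import job_done
print(read_state()['qvel'].round(2)); job_done()"
```

```text
t 10.3 gate deg 29.777986622309427 r 0.1541643439968729 (.1532) tool turn 29.958932869472395 F tool x,draw,z 3.929408091880626 0.23878151878664913 -1.3641042585434162 z 0.26998226073353987 T [-0.55 -0.71 -0.02] 0.020830547961428563
[ 0.05 -0.   -0.05  0.    0.02 -0.04]
the job is handed in; nothing more can be done
```

I drew the bolt, opened the gate to about 30°, and handed the job in at 10.3 s with the gripper still holding the knob.

- **Bolt:** I pinched the knob from above, lifted it about 9.5 mm, and drew it to the end stop at about 44 mm. The pull stayed around 1 N until the stop, where about 5 N was felt. In the camera view the keeper was empty.
- **Gate:** I opened it slowly along its arc, with the tool turning alongside. By my estimated hinge position the gate is at 29.8°, and the tool has turned 30.0°. The slope of the gate's top rail in the top picture, taken about 1° before the final position, gave roughly 30°.
- **Holding force:** At the end it was about 3.9 N at the knob, which matches the closing spring, and the arm was at rest.
- **Small disagreement:** The last measured radius from the hinge was 154.2 mm, against 153.2 mm expected. That is within calibration error, or the bolt is about 1 mm short of its stop.
- **Other items:** The yellow bowl, the marker and the visible parts of the tape and blue bowl looked undisturbed. I judged this by eye and did not measure their positions.

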